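# Centre the muffin on its cake stand

## Task

The muffin has slid to the edge of its little cake stand, so the glass dome will not go over it. With light taps of the fingertips, nudge it back to the middle of the stand, upright and still, without picking it up, squeezing it, tipping it over or shifting the stand. Leave the dome, the cup, the spoons and the sugar caddy where they are.

Things in the scene. Friction and masses are not known exactly. Their poses are not given: they have to be found in the camera images.
- muffin: Large brown muffin in a pleated paper baking case, 73 mm high, loose, 100 to 200 g. Origin: centre of its underside, z up through its crown. It is round and top-heavy: underside 54 mm across (58 mm at 2 mm up), widening to 74 mm across at 40 mm up; crown widest, 88 mm across, at 48 mm above the underside, then domed to 73 mm. The case slides fairly easily on the stand (friction about 0.25 to 0.4); pushed level at its widest it slides, rocking slightly.
- stand_top (a point): Centre of the flat, rimless top of the black cake stand, at the height of its top face, z up. The top is a disc 124 mm across, 90 mm above the counter, 8 mm thick, on a slim stem with a foot 100 mm across. The stand is loose, about 0.75 kg.
- stand: The same cake stand; origin at the centre of the underside of its foot, z up.
- dome: Glass dome of the stand, loose on the counter beside it: 111 mm across outside (105 mm inside), 130 mm high with its knob. Origin: centre of its underside. Leave alone.
- cup: White espresso cup with a handle, loose on the counter: 64 mm across, 58 mm high, handle towards its +y. Origin: centre of its underside. Leave alone.
- spoons: Steel tumbler of teaspoons, loose on the counter: 76 mm across, 95 mm high, spoons to about 150 mm. Origin: centre of its underside. Leave alone.
- caddy: White three-part sugar-packet caddy, fixed to the counter, 80 x 225 mm and 50 mm high, packets to about 75 mm. Origin: centre of its underside. Leave alone.
Mind the look-alikes: they are no part of the job. What is shaped like the stand but green or purple is not meant. Leave any purple look-alike of the muffin alone.

How it is judged:
By the outcome, as a careful person would: the job done as asked, in the order asked, and still so for the second after the job is handed in, with the robot touching nothing.
It also fails if it takes over 48 s, if anything falls off the work surface, if the arm or the gripper's body presses on something with over 40 N, if the wrist force passes 120 N, or if a joint passes its speed limit or range.

## Robot

A 7-joint arm with a two-finger parallel gripper is mounted at the origin on the work surface. World frame = base frame: x ahead of the robot, y to its left, z up, the work surface at z = 0. Lengths are in m, angles in rad, forces in N, time in s.
With the tool pointing down it reaches from about 0.4 to 0.85 m from the base axis. Payload 10.4 kg.
Tool frame: the origin (TCP) lies midway between the tips of the shut fingers; the grasp point (between the pads) lies manip.pinch_z behind it (manip.pinch_z is the distance from the TCP to the grasp point, in m); z points along the fingers, y is the direction in which the jaws open and shut (so a half turn about z gives the same grasp; the last joint's range is limited). The gripper opens to 85 mm and grips with 20 to 120 N. Pads are 22 mm wide; open, the fingers measure 114 mm over their backs; the gripper's body (76 mm by 85 mm) begins 54 mm behind the grasp point. The pads swing forward as they close: fully open they stand 13 mm farther back than shut.
Start: joints at [1.281, 0.332, -0.065, 1.46, 0.022, 1.35, -0.088], TCP at [0.165, -0.603, 0.231] pointing down, gripper open.
Joint ranges: [-2.6, 2.6], [-0.5, 2.12], [-1.47, 1.34], [0.16, 2.42], [-1.27, 4.41], [0.06, 2.06], [-2.6, 2.6]. Speed limits (rad/s): [2.22, 2.22, 2.79, 2.79, 3.14, 3.14, 3.14].

## Interface

Orientations are given as a unit quaternion [x, y, z, w].
In Python, from workcell import manip gives the robot as it stands.
- The arm moves only by the shell command python3 -m handwheel 'ROWS' [FORCE]. ROWS is JSON, a list that holds one entry, the list of rows, each a list of 7 numbers: the shift along the tool's x, y, z in m, then the turn, a rotation vector about the tool's x, y, z in rad, then the finger opening in m, from 0 to 0.0854. In form: [[[tx, ty, tz, ax, ay, az, claw], ...]]. A call has 1 to 8 rows; each row is the pose to reach, as a shift and turn from the pose commanded when the call began, along the tool's axes at that moment; what a row does not reach only later rows make up. A row lasts 1/8 s, in which the tool goes at most 62.5 mm and 10.7 degrees, less where a joint would pass 70% of its speed; a pose out of reach is approached as far as the arm can. A call with a gripper value outside its range is refused whole. The fingers move at their own pace and stop on an object; FORCE is the grip in N (left out, the last holds). Time passes only in rows, so rows that repeat a pose let the fingers close. It gives the time, the measured TCP pose, the force and the opening at its end, in the units of the state.
- manip.get_obs(): the state, without advancing time (a new reading comes with each control period).
- manip.camera(name): name is "scene" or "side" or "wrist"; returns the picture (480x640x3 uint8, blue, green, red); there is no depth.
- manip.calibration(name): a dict with "fx", "fy", "cx", "cy" (pixels), "view" (4x4, takes a point from world to camera coordinates); the wrist camera has in their place "tool_from_camera" (4x4, takes a point from camera to tool coordinates, whose origin is the TCP and whose axes are the flange's). Camera axes: x right, y up, looking along -z (the intrinsics and any distortion apply to the point x, -y, -z); pixel columns grow to the right and rows downward; lengths in m; the calibration is good to about 2 mm. The wrist camera is an equidistant fisheye: a pixel r from the principal point sees the ray r / f radians off the axis. A picture is of the moment at which its call begins: read the wrist's pose just before it. calibration takes no time and is no camera call.
- manip.hand_in(): hands the job in, once; it reports no verdict.
The state is a dict: "clock": time; "joint_pos": joint angles; "joint_velocities": joint speeds; "tau": joint torques, N m; "position": TCP position; "ee_rot": TCP orientation; "ft_force": force on the tool from outside, world axes, zero at the start; "torque": the same for the moment, N m; "grip_width": opening from 0.0 (shut) to 1.0 (fully open).
Only numpy, scipy, OpenCV 4.12 (cv2) and the standard library are available. Lean on these libraries where they do the work, as an engineer would, in place of code of your own. Each camera call takes 0.05 s, during which the arm holds its last target.

## Working session

There is one attempt and no reset: what is moved stays moved. The work goes in short steps, Python scripts to look and compute and a shell command to move; the robot and the scene stay as the last step left them, time stands still between calls to the robot, and variables do not carry over. Pictures are saved under pics/ and viewed, and the job is handed in when it is done.

```bash
mkdir -p pics; ls; python3 - <<'E'
from workcell import manip
import cv2
o=manip.get_obs(); print({k:o[k] for k in ('clock','position','ee_rot','ft_force','grip_width')}, manip.pinch_z)
for n in('scene','side','wrist'):
    cv2.imwrite(f'pics/{n}0.png',manip.camera(n)); print(n,manip.calibration(n))
E
```

```text
pics
{'clock': 0.0, 'position': array([ 0.16465868, -0.60254475,  0.23054192]), 'ee_rot': array([ 9.91116334e-01,  1.32996008e-01, -1.18385112e-04, -6.77925674e-04]), 'ft_force': array([-0.19270971, -0.10053768, -0.18323906]), 'grip_width': 1.0022916074741657} 0.0187
scene {'fx': 505.0009516259788, 'fy': 505.0009516259788, 'cx': 322.98376929201027, 'cy': 238.6763306109866, 'view': array([[ 0.45955621,  0.88782328, -0.02403993, -0.27833346],
       [-0.48919518,  0.27562376,  0.82747786,  0.20905268],
       [ 0.74128009, -0.36851237,  0.56098348, -1.34835382],
       [ 0.        ,  0.        ,  0.        ,  1.        ]])}
side {'fx': 484.98356454959486, 'fy': 484.98356454959486, 'cx': 325.03544678120625, 'cy': 244.23821624863896, 'view': array([[ 0.87710711, -0.48026816,  0.00506142, -0.49237477],
       [ 0.36352503,  0.67071429,  0.64652293, -0.24466238],
       [-0.31389914, -0.5652299 ,  0.76287777, -0.75282994],
       [ 0.        ,  0.        ,  0.        ,  1.        ]])}
wrist {'fx': 371.64829954431775, 'fy': 371.64829954431775, 'cx': 319.25487810523185, 'cy': 248.4177678504582, 'tool_from_camera': array([[ 8.40528773e-04,  9.48054363e-01,  3.18107242e-01,
         8.19605173e-02],
       [ 9.99999647e-01, -8.01288404e-04, -2.54202034e-04,
        -1.84997337e-03],
       [ 1.38982973e-05,  3.18107344e-01, -9.48054702e-01,
        -1.41995533e-01],
       [ 0.00000000e+00,  0.00000000e+00,  0.00000000e+00,
         1.00000000e+00]])}
```

View pics/scene0.png

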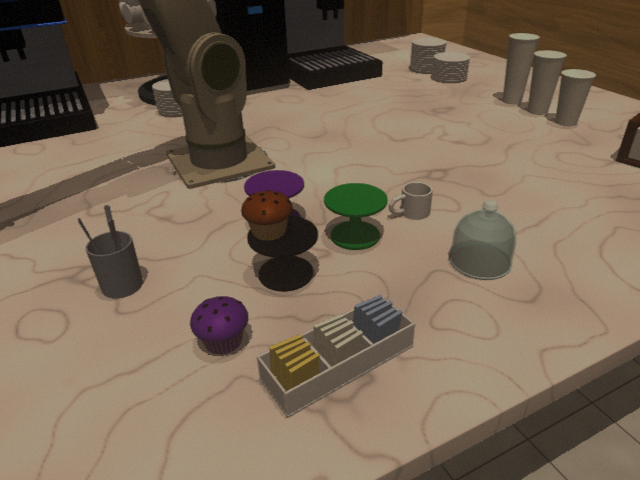

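View pics/side0.png

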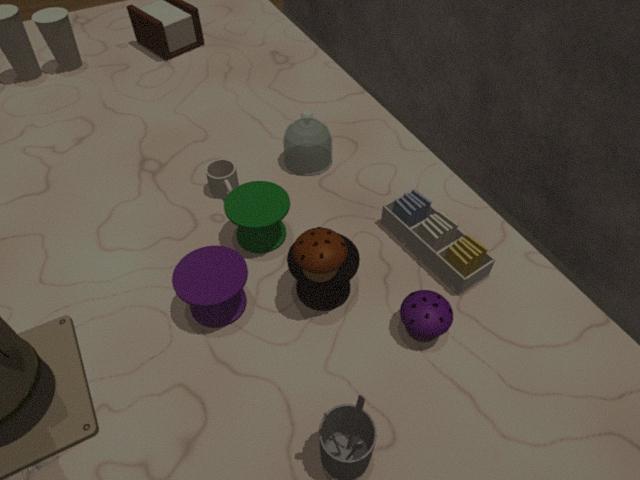

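View pics/wrist0.png

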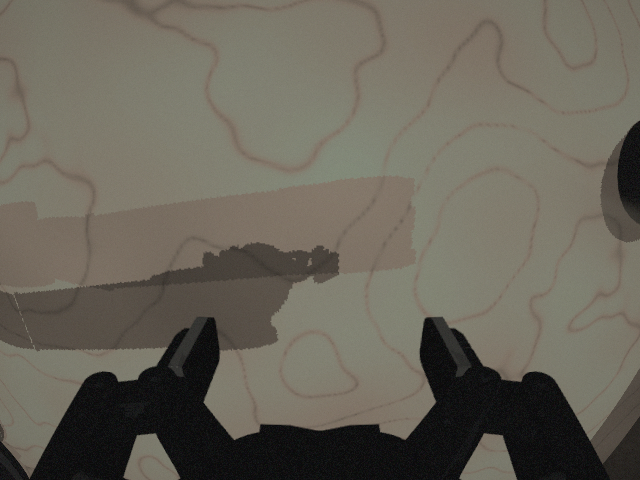

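```bash
python3 - <<'E'
import cv2,numpy as np
a=cv2.imread('pics/scene0.png')[160:310,200:350]; b=cv2.imread('pics/side0.png')[200:350,250:400]
f=lambda i:np.clip(cv2.resize(i,None,fx=2.6,fy=2.6,interpolation=cv2.INTER_CUBIC).astype(float)*1.6,0,255).astype('uint8')
cv2.imwrite('pics/crop0.png',np.hstack([f(a),f(b)]))
for n,pts in (('scene',[(267,205),(267,230),(300,240),(285,272)]),('side',[(320,250),(320,275),(350,260),(323,292),(345,300)])):
    h=cv2.cvtColor(cv2.imread(f'pics/{n}0.png'),cv2.COLOR_BGR2HSV)
    for p in pts: print(n,p,h[p[1],p[0]])
E
```

```text
scene (267, 205) [ 11 196 103]
scene (267, 230) [ 13 140  62]
scene (300, 240) [12 94 27]
scene (285, 272) [ 7 79 29]
side (320, 250) [ 11 162  88]
side (320, 275) [ 16 117  59]
side (350, 260) [38 97 21]
side (323, 292) [  6 150  17]
side (345, 300) [18 80 48]
```

View pics/crop0.png

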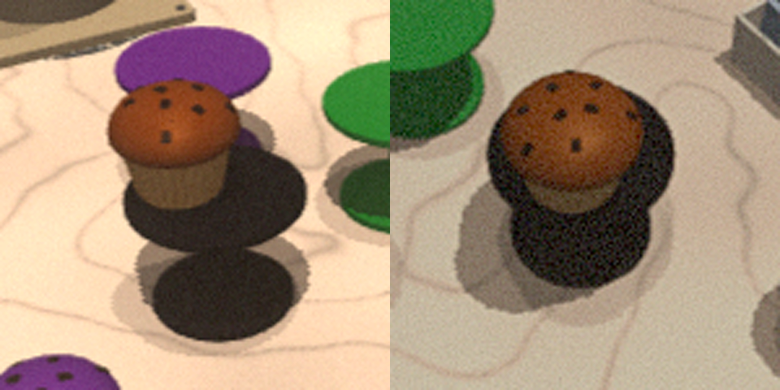

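```bash
cat > h.py <<'E'
import cv2,numpy as np
from workcell import manip
def rays(n,uv):
    c=manip.calibration(n); V=c['view']; R=V[:3,:3]; C=-R.T@V[:3,3]
    uv=np.atleast_2d(np.asarray(uv,float))
    d=np.c_[(uv[:,0]-c['cx'])/c['fx'],-(uv[:,1]-c['cy'])/c['fy'],-np.ones(len(uv))]@R
    return C,d
def masks(im):
    g=cv2.GaussianBlur(im,(3,3),0); h=cv2.cvtColor(g,cv2.COLOR_BGR2HSV); H,S,V=[h[...,i].astype(int) for i in range(3)]
    orange=((H>=5)&(H<=16)&(S>140)&(V>42))
    return orange,V
def biggest(m,roi):
    x0,x1,y0,y1=roi; k=np.zeros(m.shape,'uint8'); k[y0:y1,x0:x1]=m[y0:y1,x0:x1]
    c=max(cv2.findContours(k,cv2.RETR_EXTERNAL,cv2.CHAIN_APPROX_NONE)[0],key=cv2.contourArea)
    return c[:,0,:]
def bearing(n,uv):
    C,d=rays(n,uv); az=np.unwrap(np.arctan2(d[:,1],d[:,0]))
    lo,hi=az.min(),az.max(); return C[:2],(lo+hi)/2,(hi-lo)/2,uv[az.argmin()],uv[az.argmax()]
def meet(a,b):
    A=np.array([[np.cos(a[1]),-np.cos(b[1])],[np.sin(a[1]),-np.sin(b[1])]])
    t=np.linalg.solve(A,b[0]-a[0]); return a[0]+t[0]*A[:,0],t
ROI={'scene':(235,325,185,262),'side':(280,365,220,283)}
def measure(ims):
    out={}
    for what in('muffin','disc'):
        B=[]
        for n in('scene','side'):
            o,V=masks(ims[n]); 
            m=o if what=='muffin' else ((V<45)|(o))
            c=biggest(m,ROI[n]); b=bearing(n,c); B.append(b)
            print(what,n,b[3],b[4],'r/d',round(np.sin(b[2]),4))
        p,t=meet(*B); out[what]=p; print(what,'xy',p.round(4),'radii',[round(t[i]*np.sin(B[i][2]),4) for i in (0,1)])
    return out
E
python3 - <<'E'
import cv2; from h import *
ims={n:cv2.imread(f'pics/{n}0.png') for n in('scene','side')}
measure(ims)
v=[]
for n in ims:
    o,V=masks(ims[n]); k=ims[n].copy(); k[o]=(0,255,0); k[V<45]=(255,0,0); x0,x1,y0,y1=ROI[n]; v.append(cv2.resize(k[y0-10:y0+80,x0-10:x0+100],None,fx=3.5,fy=3.5,interpolation=0))
cv2.imwrite('pics/m0.png',np.hstack(v))
E
```

```text
muffin scene [291 205] [242 212] r/d 0.0559
muffin side [346 255] [293 252] r/d 0.0861
muffin xy [ 0.5179 -0.0598] radii [np.float64(0.0421), np.float64(0.0427)]
disc scene [316 231] [242 212] r/d 0.0832
disc side [358 262] [288 263] r/d 0.116
disc xy [ 0.533  -0.0435] radii [np.float64(0.062), np.float64(0.0601)]
```

View pics/m0.png

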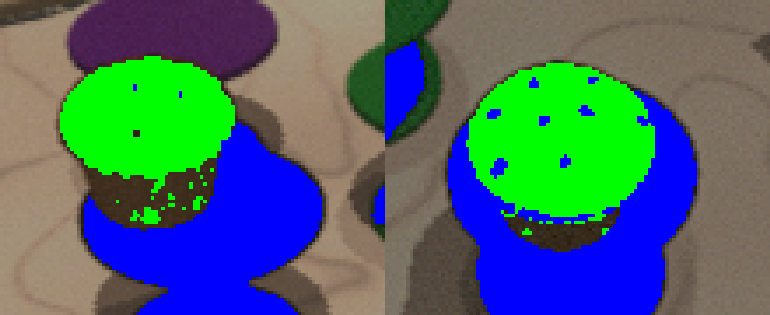

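```bash
sed -i "s/m=o if what=='muffin' else ((V<45)|(o))/m=o if what=='muffin' else (V<52)\&(~o)/; s/c=biggest(m,ROI\[n\])/c=biggest(m,ROI[n] if what=='muffin' or n=='side' else (235,325,222,262))/" h.py
python3 - <<'E'
import cv2; from h import *
ims={n:cv2.imread(f'pics/{n}0.png') for n in('scene','side')}
r=measure(ims); d=r['disc']-r['muffin']; print(d,np.hypot(*d),np.degrees(np.arctan2(d[1],d[0])))
# other objects base/approx
for nm,n,uv,z in [('dome','scene',(482,262),0),('cup','scene',(414,210),.0),('purplestandtop','side',(211,277),.09),('greentop','side',(257,206),.09),('pmuf','side',(427,316),.05),('spoons','side',(347,450),.05),('caddyfar','side',(410,200),.07),('caddynear','side',(470,255),.07),('dome side','side',(307,160),.0),('cup side','side',(222,190),0)]:
    C,dd=rays(n,uv); t=(z-C[2])/dd[0,2]; print(nm,(C+t*dd[0]).round(3))
E
```

```text
muffin scene [291 205] [242 212] r/d 0.0559
muffin side [346 255] [293 252] r/d 0.0861
muffin xy [ 0.5179 -0.0598] radii [np.float64(0.0421), np.float64(0.0427)]
disc scene [316 230] [248 238] r/d 0.0803
disc side [358 264] [288 264] r/d 0.1165
disc xy [ 0.5342 -0.0416] radii [np.float64(0.0598), np.float64(0.0606)]
[0.01627537 0.01824868] 0.024452032340449733 48.271323759410194
dome [0.684 0.296 0.   ]
cup [0.466 0.298 0.   ]
purplestandtop [0.351 0.007 0.09 ]
greentop [0.483 0.123 0.09 ]
pmuf [ 0.64  -0.206  0.05 ]
spoons [ 0.416 -0.327  0.05 ]
caddyfar [0.758 0.015 0.07 ]
caddynear [ 0.771 -0.149  0.07 ]
dome side [0.673 0.292 0.   ]
cup side [0.463 0.291 0.   ]
```

```bash
python3 -m handwheel '[[[0.052,-0.048,0,0,0,-0.07,0.04],[0.103,-0.096,0,0,0,-0.14,0.04],[0.155,-0.144,0,0,0,-0.21,0.04],[0.206,-0.192,0,0,0,-0.28,0.04],[0.258,-0.24,0,0,0,-0.36,0.04],[0.31,-0.288,0,0,0,-0.43,0.04],[0.361,-0.336,0,0,0,-0.5,0.04],[0.413,-0.384,0,0,0,-0.576,0.04]]]'
```

```text
clock: 1.15
position: [0.4288, -0.1761, 0.2314]
ee_rot: [0.912, 0.41, -0.0, 0.0]
ft_force: [0.8, -1.4, -0.3]
grip_width: 0.472
```

```bash
python3 -m handwheel '[[[0,0,0,0,0,0,0.04],[0,0,0,0,0,0,0.04]]]'; cat > st.py <<'E'
from h import *
import sys
from scipy.spatial.transform import Rotation as R
o=manip.get_obs(); p=np.array(o['position']); M=R.from_quat(o['ee_rot']).as_matrix()
ims={n:manip.camera(n) for n in('scene','side','wrist')}
for n in ims: cv2.imwrite(f'pics/{n}{sys.argv[1]}.png',ims[n])
print('tcp',p.round(4),'toolx',M[:,0].round(3),'F',np.round(o['ft_force'],2),'t',o['clock'])
r=measure(ims) if len(sys.argv)<3 else {'disc':np.array([.5342,-.0416]),'muffin':np.array([.5179,-.0598])}
for k in r: q=np.r_[r[k],p[2]]-p; print(k,'in tool axes',(M.T@q).round(4))
d=r['disc']-r['muffin']; print('offset',d.round(4),round(np.hypot(*d),4))
E
python3 st.py 1
```

```text
clock: 1.4
position: [0.4278, -0.1783, 0.2311]
ee_rot: [0.913, 0.409, -0.0, 0.0]
ft_force: [-0.1, -1.4, 0.4]
grip_width: 0.468
tcp [ 0.4278 -0.1783  0.2311] toolx [ 0.666  0.746 -0.001] F [-0.08 -1.35  0.37] t 1.4
muffin scene [291 205] [242 212] r/d 0.0559
muffin side [337 261] [326 256] r/d 0.0184
muffin xy [ 0.5366 -0.0663] radii [np.float64(0.041), np.float64(0.0092)]
disc scene [316 230] [248 239] r/d 0.0805
disc side [358 263] [280 282] r/d 0.1327
disc xy [ 0.526  -0.0386] radii [np.float64(0.0606), np.float64(0.0688)]
muffin in tool axes [ 1.56e-01  6.60e-03 -1.00e-04]
disc in tool axes [ 1.696e-01 -1.980e-02 -1.000e-04]
offset [-0.0107  0.0278] 0.0298
```

View pics/scene1.png

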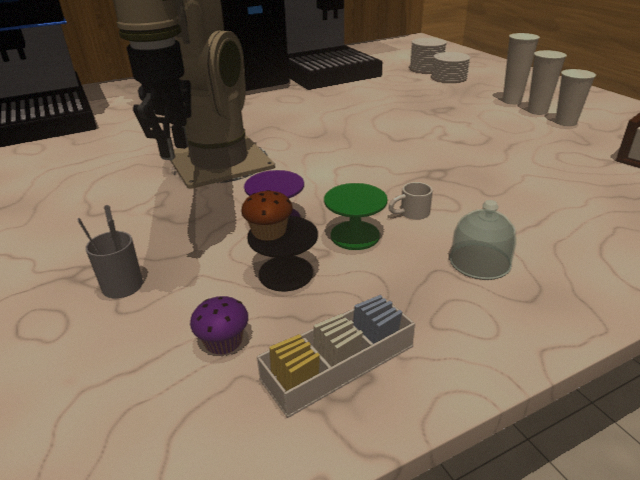

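View pics/wrist1.png

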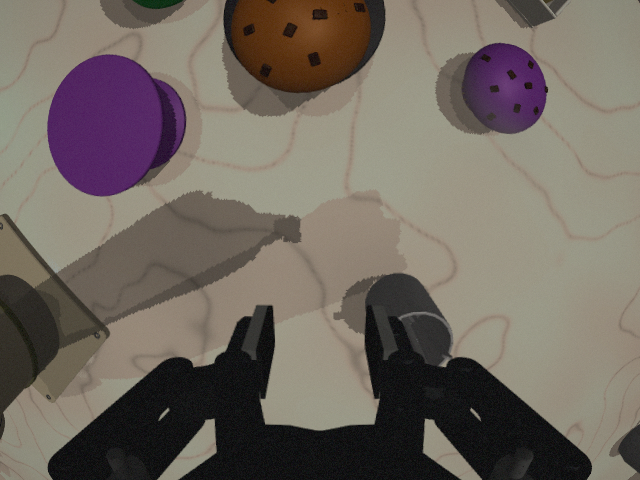

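View pics/side1.png

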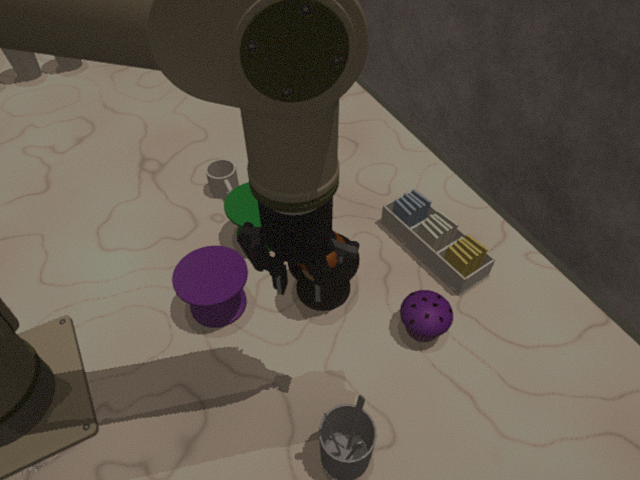

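```bash
python3 -m handwheel '[[[0.034,-0.006,0,0,0,0,0.04],[0.068,-0.012,0,0,0,0,0.04],[0.068,-0.012,0,0,0,0,0.04],[0.068,-0.012,0,0,0,0,0.04]]]'
cat >> h.py <<'E'
from scipy.spatial.transform import Rotation as Ro
def wrays(uv,p,q):
    c=manip.calibration('wrist'); T=c['tool_from_camera']; uv=np.atleast_2d(np.asarray(uv,float))
    a=(uv-[c['cx'],c['cy']])/c['fx']; th=np.hypot(*a.T); s=np.sin(th)/np.maximum(th,1e-9)
    d=np.c_[a[:,0]*s,-a[:,1]*s,-np.cos(th)]@T[:3,:3].T
    M=Ro.from_quat(q).as_matrix(); return M@T[:3,3]+p,d@M.T
def wplane(uv,z,p,q):
    C,d=wrays(uv,p,q); t=(z-C[2])/d[:,2]; return C+d*t[:,None]
E
cat > w.py <<'E'
from h import *
import sys
o=manip.get_obs(); p=np.array(o['position']); q=o['ee_rot']; M=Ro.from_quat(q).as_matrix()
ims={n:manip.camera(n) for n in('scene','wrist')}
for n in ims: cv2.imwrite(f'pics/{n}{sys.argv[1]}.png',ims[n])
print('tcp',p.round(4),'F',np.round(o['ft_force'],2),'t',o['clock'])
om,V=masks(ims['wrist']); c=biggest(om,(100,540,0,440))
C,d=wrays(c,p,q); az=np.arctan2(d[:,1],d[:,0]); ax=np.arctan2(M[1,0],M[0,0]); az=(az-ax+np.pi)%(2*np.pi)-np.pi
mid=(az.min()+az.max())/2; print('camera tool xyz',(M.T@(C-p)).round(4),'wrist bearing off tool x deg',np.degrees([az.min(),az.max(),mid]).round(2))
wb=(C[:2],mid+ax,(az.max()-az.min())/2)
sc=biggest(masks(ims['scene'])[0],ROI['scene']); b=bearing('scene',sc); print('scene',b[3],b[4],round(np.sin(b[2]),4))
D=np.array([.5342,-.0416])
m,t=meet(wb,b); print('muffin (wrist+scene)',m.round(4),'r',(t*np.sin([wb[2],b[2]])).round(4))
for k,v in(('muf',m),('muf0',np.array([.5179,-.0598])),('disc',D)): print(k,'tool',(M.T@(np.r_[v,p[2]]-p)).round(4))
E
python3 w.py 2
```

```text
clock: 2.05
position: [0.464, -0.1205, 0.2312]
ee_rot: [0.913, 0.408, -0.0, 0.0]
ft_force: [0.0, -0.5, 0.1]
grip_width: 0.468
tcp [ 0.464  -0.1205  0.2312] F [ 0.   -0.54  0.1 ] t 2.05
camera tool xyz [ 0.0829 -0.0015 -0.142 ] wrist bearing off tool x deg [-179.38  179.79    0.21]
scene [291 205] [242 213] 0.056
muffin (wrist+scene) [ 0.5166 -0.0595] r [-0.      0.0423]
muf tool [ 0.0805 -0.0015 -0.    ]
muf0 tool [ 0.0812 -0.0002 -0.    ]
disc tool [ 1.056e-01 -2.000e-04 -1.000e-04]
```

View pics/wrist2.png

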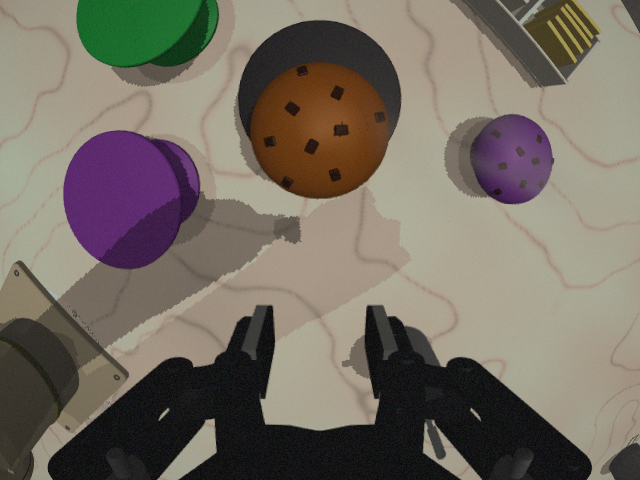

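View pics/scene2.png

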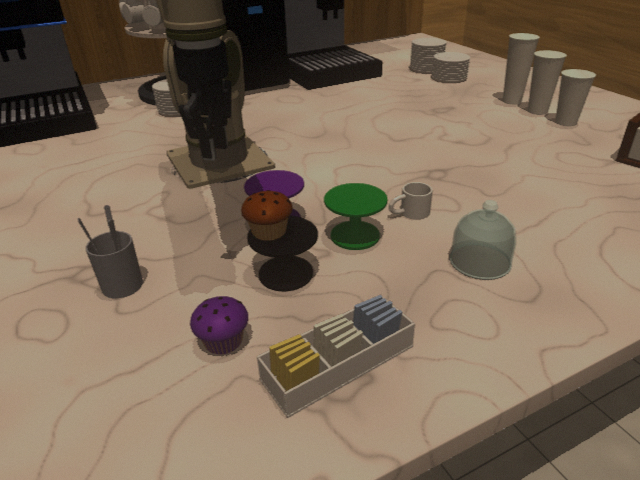

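```bash
cat > wc.py <<'E'
from h import *
from scipy.optimize import least_squares
def wmeas(im,p,q):
    M=Ro.from_quat(q).as_matrix(); om,V=masks(im)
    c=biggest(om,(150,490,0,300)); P=wplane(c,.138,p,q)[:,:2]
    (cx,cy),r=cv2.minEnclosingCircle(P.astype('float32')); m=np.array([cx,cy])
    h=cv2.cvtColor(cv2.GaussianBlur(im,(3,3),0),cv2.COLOR_BGR2HSV)
    dk=(h[...,2]<75)&((h[...,1]<80)|(h[...,2]<30)) | om
    k=dk.astype('uint8'); k[300:]=0
    n,l=cv2.connectedComponents(k); lab=l[int(c[:,1].mean()),int(c[:,0].mean())]
    c2=biggest(l==lab,(0,640,0,300)); Q=wplane(c2,.09,p,q)[:,:2]
    f=least_squares(lambda x:np.hypot(*(Q-x[:2]).T)-.062,m,loss='soft_l1',f_scale=.001)
    g=np.abs(f.fun)<.003
    T=lambda v:(M.T@(np.r_[v,p[2]]-p))[:2].round(4)
    print('muf',m.round(4),'r',round(r,4),'tool',T(m),'| disc',f.x.round(4),'inl',g.mean().round(2),'tool',T(f.x))
    vis=im.copy(); cv2.drawContours(vis,[c[:,None]],-1,(0,255,0),1); vis[c2[g][:,1],c2[g][:,0]]=(255,0,255); return vis,m,f.x
if __name__=='__main__':
    import sys
    o=manip.get_obs()
    print('t',o['clock'],'tcp',np.round(o['position'],4),'F',np.round(o['ft_force'],2))
    im=manip.camera('wrist'); v,_,_=wmeas(im,np.array(o['position']),o['ee_rot']); cv2.imwrite(f'pics/wv{sys.argv[1]}.png',v)
    cv2.imwrite(f'pics/sc{sys.argv[1]}.png',manip.camera('scene'))
E
python3 wc.py 2
```

```text
t 2.15 tcp [ 0.464  -0.1206  0.2312] F [0.59 0.31 0.06]
muf [ 0.5174 -0.0584] r 0.0436 tool [ 0.082  -0.0017] | disc [ 0.5314 -0.042 ] inl 0.64 tool [ 0.1035 -0.0022]
```

View pics/wv2.png

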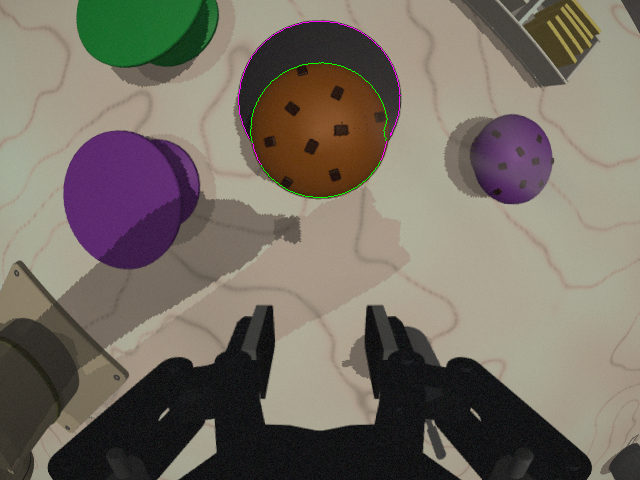

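```bash
python3 -m handwheel '[[[0,-0.002,0.04,0,0,0,0.04],[0,-0.002,0.08,0,0,0,0.04],[0,-0.002,0.108,0,0,0,0.04],[0,-0.002,0.108,0,0,0,0.04],[0,-0.002,0.108,0,0,0,0.04]]]'; python3 wc.py 3
```

```text
clock: 2.88
position: [0.4636, -0.1182, 0.1245]
ee_rot: [0.913, 0.409, 0.001, 0.0]
ft_force: [0.5, 0.6, 0.5]
grip_width: 0.471
t 2.875 tcp [ 0.4636 -0.1182  0.1245] F [0.49 0.65 0.55]
muf [ 0.5173 -0.0589] r 0.0443 tool [0.0801 0.0006] | disc [ 0.5209 -0.0536] inl 0.42 tool [ 0.0863 -0.0003]
```

View pics/wv3.png

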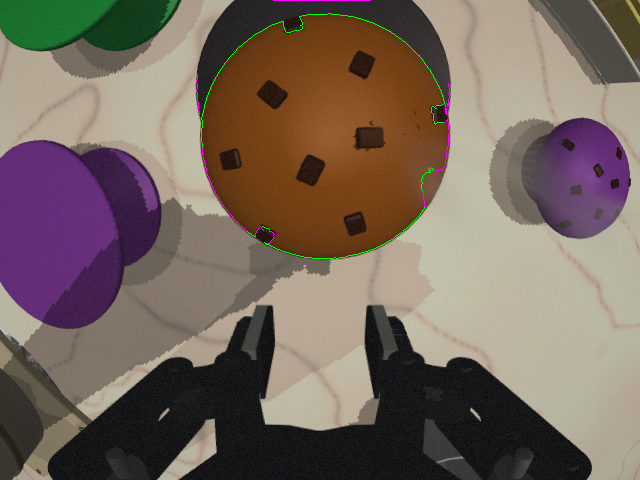

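View pics/sc3.png

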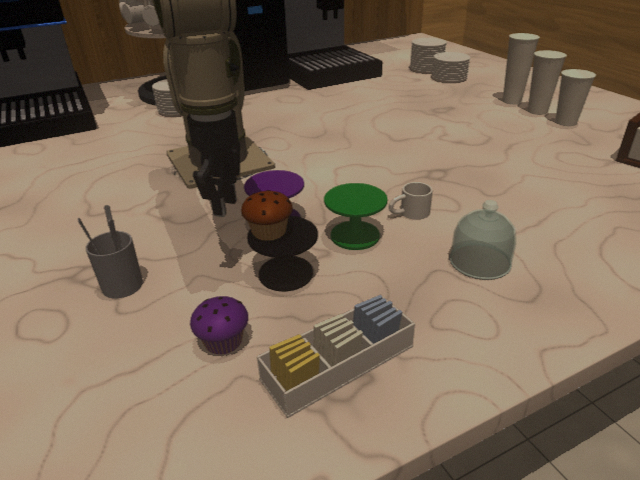

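```bash
python3 -m handwheel '[[[0.012,0,0,0,0,0,0.04],[0.022,0,0,0,0,0,0.04],[0.026,0,0,0,0,0,0.04],[0.029,0,0,0,0,0,0.04],[0.032,0,0,0,0,0,0.04],[0.035,0,0,0,0,0,0.04],[0.038,0,0,0,0,0,0.04],[0.038,0,0,0,0,0,0.04]]]'; python3 wc.py 4
```

```text
clock: 3.98
position: [0.4884, -0.0893, 0.1233]
ee_rot: [0.912, 0.409, 0.0, -0.0]
ft_force: [-0.2, 0.3, 1.0]
grip_width: 0.468
t 3.975 tcp [ 0.4884 -0.0893  0.1233] F [-0.25  0.31  1.04]
muf [ 0.5208 -0.0502] r 0.0445 tool [ 0.0507 -0.0018] | disc [ 0.5253 -0.0447] inl 0.25 tool [ 0.0578 -0.0021]
```

View pics/wv4.png

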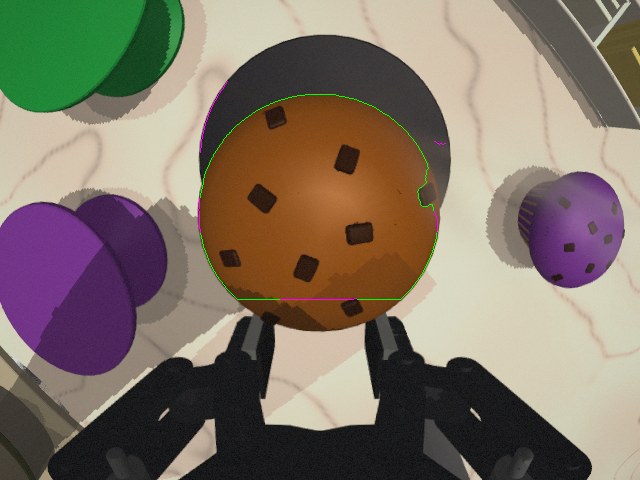

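View pics/sc4.png

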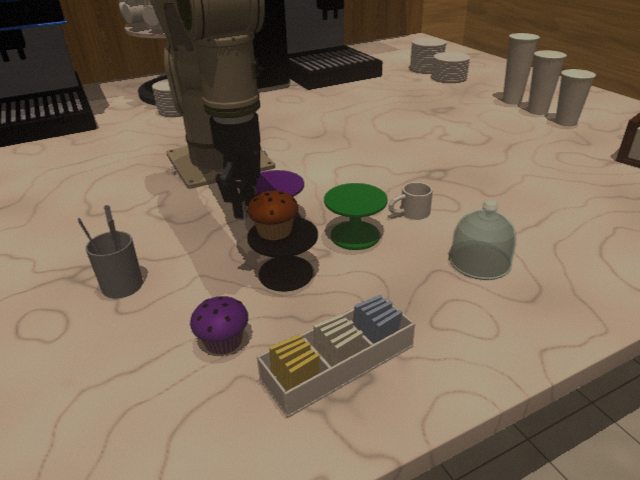

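```bash
cat > wc.py <<'E'
from h import *
from scipy.optimize import least_squares
import sys
def fit(Q,r,x0):
    f=least_squares(lambda x:np.hypot(*(Q-x[:2]).T)-r,x0,loss='soft_l1',f_scale=.0007); return f.x,np.abs(f.fun)<.002
def wmeas(im,p,q):
    M=Ro.from_quat(q).as_matrix(); g=cv2.GaussianBlur(im,(3,3),0); h=cv2.cvtColor(g,cv2.COLOR_BGR2HSV).astype(int); H,S,V=h[...,0],h[...,1],h[...,2]
    om=(H>=4)&(H<=16)&(S>130)&(V>35)
    c=biggest(om,(150,490,0,330)); c=c[(c[:,1]>1)]; P=wplane(c,.138,p,q)[:,:2]
    m,gm=fit(P,.044,P.mean(0))
    B=g[...,0].astype(int)
    k=((V<80)&(S<60)&(g.max(2).astype(int)-g.min(2)<22)).astype('uint8'); k=cv2.morphologyEx(k,cv2.MORPH_OPEN,np.ones((5,5),'uint8')); k[int(c[:,1].mean()):]=0
    k[om]=0
    c2=biggest(k>0,(150,500,0,480)); c2=c2[c2[:,1]>1]; Q=wplane(c2,.09,p,q)[:,:2]
    d,gd=fit(Q,.062,m)
    T=lambda v:(M.T@(np.r_[v,p[2]]-p))[:2].round(4)
    print('muf',m.round(4),gm.mean().round(2),'tool',T(m),'| disc',d.round(4),gd.mean().round(2),'tool',T(d),'| to go',(T(d)-T(m)).round(4))
    v=im.copy(); v[c[gm][:,1],c[gm][:,0]]=(0,255,0); v[c2[gd][:,1],c2[gd][:,0]]=(255,0,255); v[c2[~gd][:,1],c2[~gd][:,0]]=(0,255,255); return v
if __name__=='__main__':
    o=manip.get_obs(); t=sys.argv[1]
    print('t',o['clock'],'tcp',np.round(o['position'],4),'F',np.round(o['ft_force'],2))
    im=manip.camera('wrist'); cv2.imwrite(f'pics/wr{t}.png',im); cv2.imwrite(f'pics/sc{t}.png',manip.camera('scene'))
    cv2.imwrite(f'pics/wv{t}.png',wmeas(im,np.array(o['position']),o['ee_rot']))
E
python3 wc.py 5
```

```text
t 4.075 tcp [ 0.4883 -0.0894  0.1233] F [-0.3   0.78  0.18]
muf [ 0.5205 -0.0502] 0.92 tool [ 0.0508 -0.002 ] | disc [ 0.5318 -0.0422] 0.57 tool [0.0642 0.0011] | to go [0.0134 0.0031]
```

View pics/wv5.png

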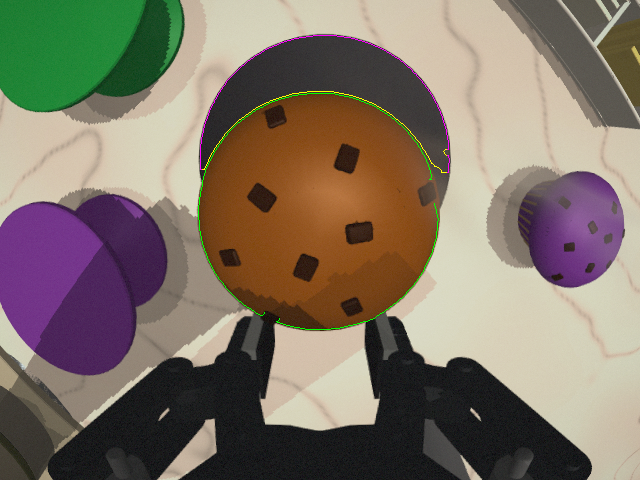

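```bash
python3 -m handwheel '[[[-0.01,0,0,0,0,0,0.04],[-0.018,-0.003,0,0,0,0.04,0.04],[-0.016,-0.01,0,0,0,0.13,0.04],[-0.012,-0.015,0,0,0,0.227,0.04],[-0.009,-0.015,0,0,0,0.227,0.04],[-0.009,-0.015,0,0,0,0.227,0.04]]]'; python3 wc.py 6
```

```text
clock: 4.92
position: [0.4711, -0.0864, 0.1234]
ee_rot: [0.953, 0.304, 0.0, 0.0]
ft_force: [-0.9, -0.3, -1.0]
grip_width: 0.47
t 4.925 tcp [ 0.4711 -0.0864  0.1234] F [-0.93 -0.34 -1.02]
muf [ 0.5207 -0.05  ] 0.95 tool [ 0.0615 -0.001 ] | disc [ 0.5312 -0.0422] 0.51 tool [ 0.0746 -0.0013] | to go [ 0.0131 -0.0003]
```

View pics/wv6.png

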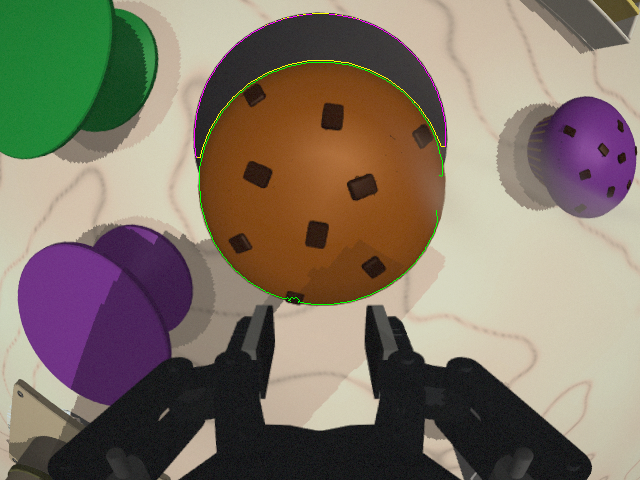

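```bash
python3 -m handwheel '[[[0.006,-0.001,0,0,0,0,0.04],[0.009,-0.001,0,0,0,0,0.04],[0.012,-0.001,0,0,0,0,0.04],[0.015,-0.001,0,0,0,0,0.04],[0.018,-0.001,0,0,0,0,0.04],[0.02,-0.001,0,0,0,0,0.04],[0.02,-0.001,0,0,0,0,0.04]]]'; python3 wc.py 7
```

```text
clock: 5.9
position: [0.4869, -0.0737, 0.1233]
ee_rot: [0.953, 0.303, 0.0, -0.0]
ft_force: [1.0, -0.4, -0.6]
grip_width: 0.467
t 5.9 tcp [ 0.4869 -0.0737  0.1233] F [ 1.05 -0.36 -0.56]
muf [ 0.5266 -0.0433] 0.94 tool [ 0.0499 -0.0019] | disc [ 0.5315 -0.0424] 0.45 tool [0.0544 0.0002] | to go [0.0045 0.0021]
```

View pics/wv7.png

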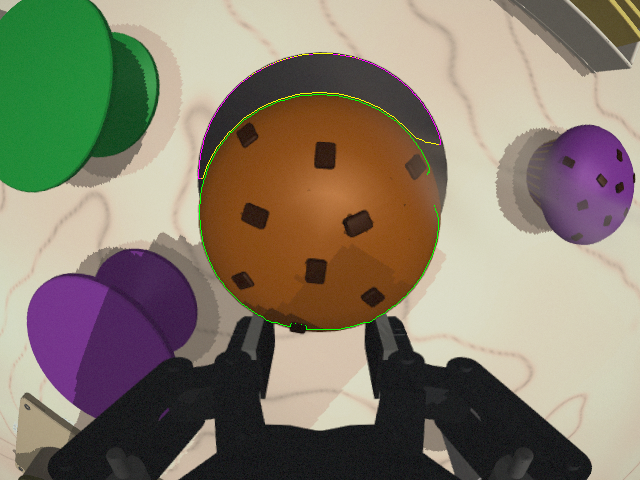

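```bash
python3 -m handwheel '[[[-0.008,0,0,0,0,0,0.04],[-0.008,0.003,0,0,0,0,0.04],[-0.003,0.003,0,0,0,0,0.04],[0,0.003,0,0,0,0,0.04],[0.002,0.003,0,0,0,0,0.04],[0.004,0.003,0,0,0,0,0.04],[0.005,0.003,0,0,0,0,0.04],[0.005,0.003,0,0,0,0,0.04]]]'; python3 wc.py 8;  python3 -m handwheel '[[[-0.01,0,0,0,0,0,0.04],[-0.02,0,0,0,0,0,0.04],[-0.025,0,0,0,0,0,0.04],[-0.025,0,0,0,0,0,0.04]]]'; python3 wc.py 9
```

```text
clock: 7.0
position: [0.4927, -0.0733, 0.1233]
ee_rot: [0.953, 0.303, -0.0, -0.0]
ft_force: [-0.4, -0.6, -0.4]
grip_width: 0.468
t 7.0 tcp [ 0.4927 -0.0733  0.1233] F [-0.38 -0.59 -0.38]
muf [ 0.5323 -0.0413] 0.89 tool [ 0.0509 -0.0033] | disc [ 0.5314 -0.0428] 0.33 tool [ 0.0493 -0.0026] | to go [-0.0016  0.0007]
clock: 7.6
position: [0.4719, -0.0884, 0.1234]
ee_rot: [0.953, 0.303, -0.0, 0.0]
ft_force: [0.6, 0.2, 0.1]
grip_width: 0.464
t 7.6 tcp [ 0.4719 -0.0884  0.1234] F [0.58 0.24 0.13]
muf [ 0.5331 -0.0409] 0.96 tool [ 0.0773 -0.0035] | disc [ 0.5317 -0.0414] 1.0 tool [ 0.0759 -0.0039] | to go [-0.0014 -0.0004]
```

View pics/wv9.png

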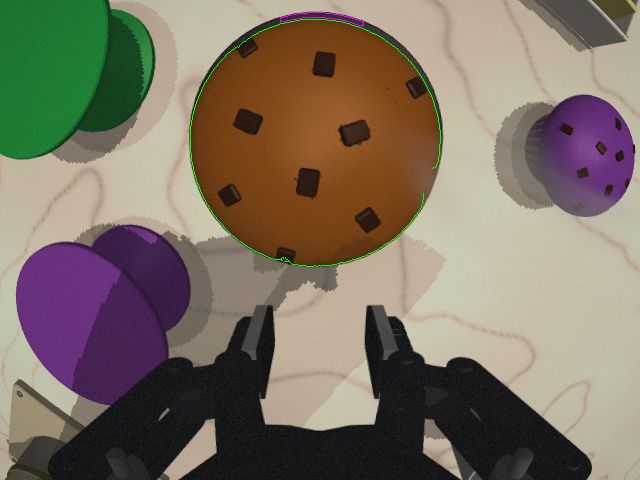

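View pics/sc9.png

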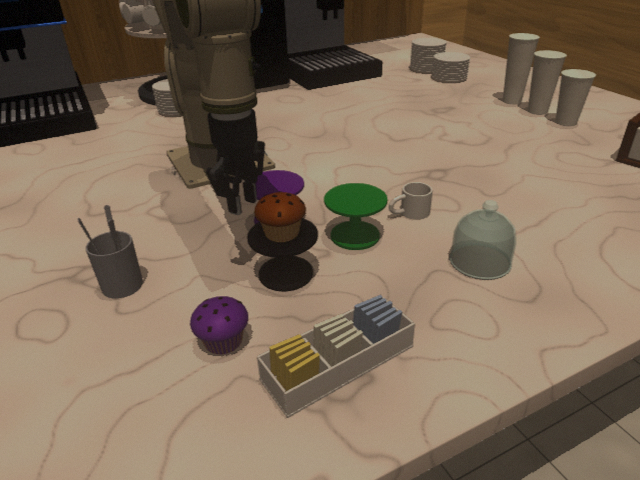

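```bash
python3 -m handwheel '[[[-0.01,0,-0.06,0,0,0,0.04],[-0.01,0,-0.11,0,0,0,0.04],[-0.01,0,-0.11,0,0,0,0.04],[-0.01,0,-0.11,0,0,0,0.04]]]'; python3 wc.py 10; python3 -m handwheel '[[[-0.06,0.02,0,0,0,0,0.04],[-0.12,0.04,0,0,0,0,0.04],[-0.15,0.08,0,0,0,0,0.04],[-0.17,0.13,0,0,0,0,0.04],[-0.18,0.19,0,0,0,0,0.04],[-0.18,0.24,0,0,0,0,0.04],[-0.18,0.24,0,0,0,0,0.04],[-0.18,0.24,0,0,0,0,0.04]]]'; python3 st.py 11
```

```text
clock: 8.2
position: [0.464, -0.0935, 0.2328]
ee_rot: [0.953, 0.303, -0.0, -0.0]
ft_force: [0.1, -0.2, 0.0]
grip_width: 0.474
t 8.2 tcp [ 0.464  -0.0935  0.2328] F [ 0.06 -0.22  0.03]
muf [ 0.533  -0.0409] 0.99 tool [ 0.0867 -0.003 ] | disc [ 0.5293 -0.0433] 0.21 tool [ 0.0823 -0.0031] | to go [-0.0044 -0.0001]
clock: 9.3
position: [0.4556, -0.3925, 0.232]
ee_rot: [0.953, 0.303, -0.0, -0.001]
ft_force: [0.4, 0.9, -0.6]
grip_width: 0.465
tcp [ 0.4556 -0.3925  0.232 ] toolx [ 0.816  0.578 -0.   ] F [ 0.36  0.9  -0.56] t 9.3
muffin scene [304 207] [255 214] r/d 0.0563
muffin side [341 256] [297 245] r/d 0.0709
muffin xy [ 0.5278 -0.0403] radii [np.float64(0.0423), np.float64(0.0368)]
disc scene [316 230] [248 238] r/d 0.0803
disc side [354 273] [288 261] r/d 0.1107
disc xy [ 0.5317 -0.0407] radii [np.float64(0.06), np.float64(0.0575)]
muffin in tool axes [ 0.2625 -0.2456  0.0006]
disc in tool axes [ 0.2655 -0.243   0.0006]
offset [ 0.004  -0.0004] 0.004
```

View pics/wv10.png

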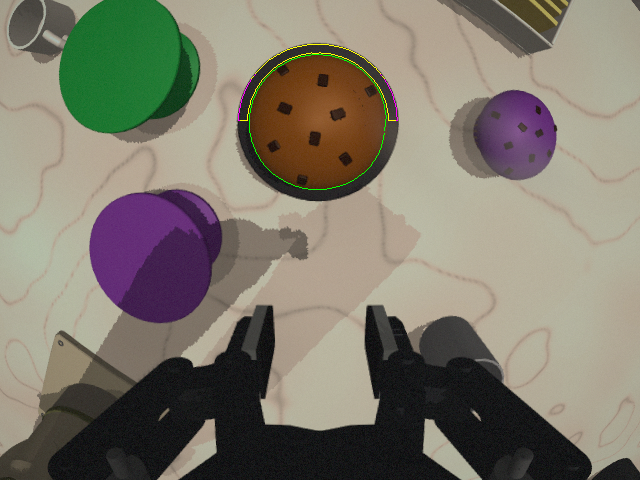

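View pics/side11.png

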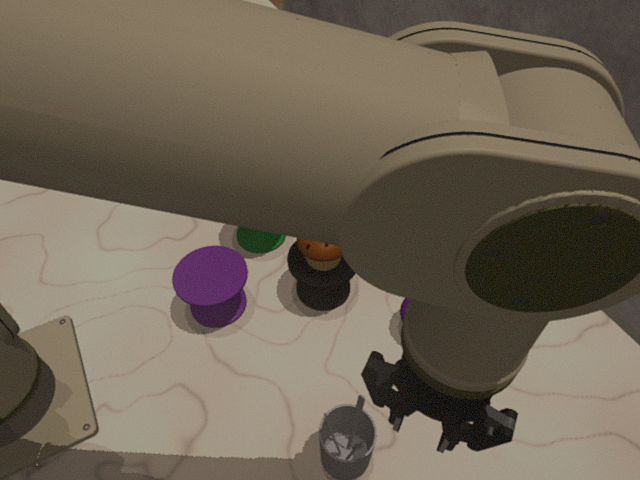

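View pics/scene11.png

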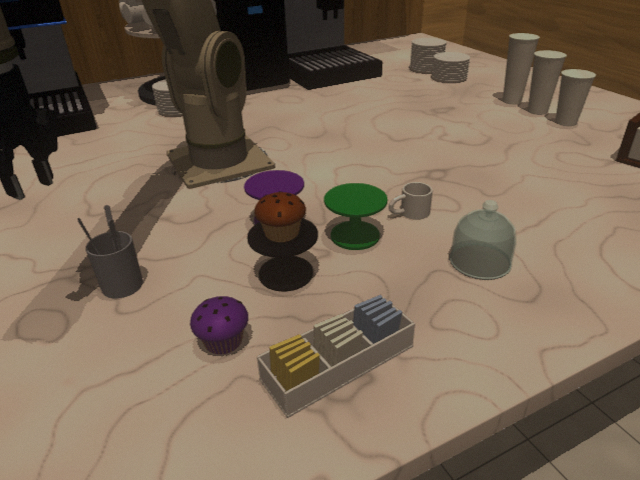

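```bash
python3 -m handwheel '[[[-0.04,0.01,0,0,0,0,0.04],[-0.08,0.025,0,0,0,0,0.04],[-0.13,0.04,0,0,0,0,0.04],[-0.185,0.053,0,0,0,0,0.04],[-0.185,0.053,0,0,0,0,0.04],[-0.185,0.053,0,0,0,0,0.04]]]'; python3 st.py 12; python3 - <<'E'
from h import *; from wc import fit
im=cv2.imread('pics/wr10.png'); p=np.array([.464,-.0935,.2328]); q=np.array([.953,.303,0,0]); q/=np.linalg.norm(q)
h=cv2.cvtColor(cv2.GaussianBlur(im,(3,3),0),cv2.COLOR_BGR2HSV).astype(int)
om=(h[...,0]>=4)&(h[...,0]<=16)&(h[...,1]>130)&(h[...,2]>35); dk=(h[...,2]<88)&(h[...,1]<80)
k=(om|dk); c=biggest(k,(225,410,30,215)); Q=wplane(c,.09,p,q)[:,:2]; d,g=fit(Q,.062,Q.mean(0)); print('disc',d.round(4),g.mean())
c=biggest(om,(225,410,30,215));P=wplane(c,.138,p,q)[:,:2]; m,g=fit(P,.044,P.mean(0)); print('muf',m.round(4),g.mean(),(d-m).round(4))
E
```

```text
clock: 10.2
position: [0.3358, -0.5428, 0.2338]
ee_rot: [0.953, 0.303, 0.0, 0.0]
ft_force: [0.4, -0.5, -0.7]
grip_width: 0.464
tcp [ 0.3358 -0.5428  0.2338] toolx [0.816 0.578 0.   ] F [ 0.41 -0.47 -0.66] t 10.2
muffin scene [304 207] [255 214] r/d 0.0563
muffin side [349 244] [297 242] r/d 0.0824
muffin xy [ 0.5336 -0.0425] radii [np.float64(0.0419), np.float64(0.0428)]
disc scene [316 230] [248 238] r/d 0.0803
disc side [358 263] [288 263] r/d 0.1162
disc xy [ 0.5342 -0.0416] radii [np.float64(0.0598), np.float64(0.0604)]
muffin in tool axes [ 0.4506 -0.294   0.    ]
disc in tool axes [ 0.4516 -0.2944  0.    ]
offset [0.0005 0.0009] 0.0011
disc [ 0.5336 -0.0403] 1.0
muf [ 0.5332 -0.041 ] 0.9948186528497409 [0.0004 0.0007]
```

View pics/side12.png

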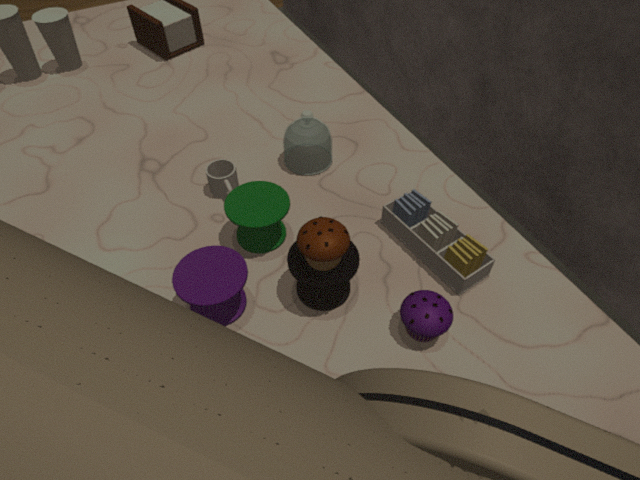

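Two independent measurements put the muffin within about 1 mm of the stand's centre. It is upright, the stand has not moved, and the robot is clear of everything.

```bash
python3 -c "
from workcell import manip
print(manip.hand_in())"
```

```text
the job is handed in; nothing more can be done
None
```

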